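Load the sample carrier under the reader's spring flap

TASK

Load the white sample carrier with the blue tab into the silver reader: with one fingertip push the black bar sideways, away from the guide, to swing the orange spring flap up and keep it up, and meanwhile with the other fingertip push the carrier by its blue tab along the guide, under the flap, fully home against the stop. Then let go so that the flap shuts behind the carrier. Only push: do not lift the carrier or shove it against the shut flap, and leave the other things on the bench where they are.

Things in the scene. Friction and masses are not known exactly. Their poses are not given: they have to be found in the camera images.
- reader: Fixed silver instrument with a grey loading deck in front. Origin: at bench height (z 0), in the plane of the orange flap, on the guide's centre line; x = loading direction, y level, to the side of the flap's bar, z up. Deck top z 10 mm; x -175 to 10, y -65 to 105. Two guide rails, 48 mm apart inside, 6 thick, tops z 22, x -98 to -8. Housing from x 8 on, 76 high, 260 wide.
- stop (a point): End of the tunnel in the reader's housing, where the carrier's nose stops: point on the deck at x 60 mm, y 0, z 10 mm of the reader. The tunnel is 48 mm wide, its roof at z 46 mm, its mouth at x 8 mm just behind the flap.
- flap (a joint): Swing of the orange flap, rad: 0 shut (the start), grows as it swings up, limit 0.85. Shut, its panel (4 mm thick at reader x 0) bars the guide from z 22 to 48 mm, y -22 to 18, so only the carrier's neck fits beneath. Pushing the bar to the reader's +y lifts it like a barrier; from 0.35 the carrier passes, 0.45 to 0.6 leaves room. A spring shuts it at once if let go.
- flap_hinge (a point): Point on the flap's shaft, which is level and parallel to the reader's x, at y 72 mm, z 12 mm of the reader (this point at x 0). The shaft runs from x -160 to 0 in two bearing blocks up to z 20 mm, 16 mm wide, at x -155 and -24.
- bar (a point): Middle of the flap's black push bar: straight, round, 10 mm thick, along the reader's x from -170 to 3 mm (this point -85). Shut it is at y 62, z 52 mm of the reader; at 0.5 rad at y 82, z 52. 3 N on its inner (-y) side start it, 4 N hold 0.5 rad; a finger there can slide along it. Two thin arms (x -143, -8) join it to the shaft, bent out to its +y side.
- carrier: Sample carrier to load, 0.11 to 0.22 kg, on the deck with its nose between the rails. Origin: underside centre of its body; x to its nose (loading direction), z up. White body 50 x 44 x 26 mm high with amber window, then a neck 14 wide, 8 high, then the tab at the rear. Fully home its origin is at reader x 35 mm: nose on the stop, body 8 mm past the flap, tab outside.
- tab (a point): Centre of the rear face of the carrier's upright blue tab, where to push: carrier x -76 mm, 18 mm above the deck. Tab 40 mm wide, 36 high (deck to z 46 mm), 6 thick.
- spare_carrier: Bystander: another carrier of the same shape with a red tab and green window, lying on the bench; origin as for the carrier. Leave alone.
- vial_orange: Bystander: standing clear vial with orange cap, 28 mm diameter, 75 mm high, on the bench just beside the deck (-y side of the reader); origin at its underside centre.
- vial_blue: Bystander: the same with a blue cap.
- beaker: Bystander: glass beaker, 60 mm diameter, 75 mm high; origin at its underside centre.
- tube_rack: Bystander: empty clear tube rack 90 x 160 x 50 mm; origin at its underside centre.
- mouse: Bystander: black computer mouse 105 x 60 x 22 mm on its mat; origin at its underside centre.
Not all that is in view belongs to the job. What is shaped like the carrier but purple is not meant.

How it is judged (in metres and radians):
On the way, in this order (a step that is already met when the one before it is completed fails the run):
1. the fingers hold the flap swung up (over 0.3 rad) while the carrier's nose is still outside (value of joint flap above 0.3 rad and contact force between the fingers and flap above 0.3 N and x of carrier in the frame of reader below -0.02 m), for 0.1 s.
2. with the flap still held up by the fingers, the carrier is halfway under it (value of joint flap above 0.25 rad and contact force between the fingers and flap above 0.2 N and contact force between the fingers and carrier above 0.02 N and x of carrier in the frame of reader above -0.01 m), for 0.1 s.
At the end, for the whole second after the job is handed in: the carrier rests on the deck fully home (within 4 mm of the stop) and the flap is shut behind it (under 0.05 rad) (x of carrier in the frame of reader above 0.031 m and z of carrier in the frame of reader below 0.014 m and value of joint flap below 0.05 rad and linear speed of carrier below 0.01 m/s); the robot touches nothing.
It fails at once if the carrier is lifted (over 8 mm) or tipped (z of carrier in the frame of reader above 0.018 m or angle between carrier's own z axis and vertical above 0.2 rad).
It fails at once if the carrier is shoved against the flap (over 8 N) (contact force between carrier and flap above 8 N).
It fails at once if a bystander is disturbed (moved over 20 mm) (distance of any of spare_carrier, vial_orange, vial_blue, beaker, tube_rack, mouse from where it was at the start of the episode above 0.02 m).
It also fails if it takes over 38 s, if anything falls off the work surface, if the arm or the gripper's body presses on something with over 40 N, if the wrist force passes 120 N, or if a joint passes its speed limit or range.

ROBOT

A 6-joint arm with a two-finger parallel gripper is mounted at the origin on the work surface. World frame = base frame: x ahead of the robot, y to its left, z up, the work surface at z = 0. Lengths are in mm, angles in rad, forces in N, time in s.
With the tool pointing down it reaches from about 425 to 950 mm from the base axis. Payload 14.7 kg.
Tool frame: the origin (TCP) lies at the very end of the fingers, on their centre line; the grasp point (between the pads) lies 19 mm behind it; x points along the fingers, y is the direction in which the jaws open and shut, and the axes are right-handed (so a half turn about x gives the same grasp; the last joint's range is limited). The gripper opens to 85 mm and grips with 20 to 120 N. Pads are 22 mm wide; open, the fingers measure 114 mm over their backs; the gripper's body (76 mm by 85 mm) begins 54 mm behind the grasp point. The pads swing forward as they close: fully open they stand 13 mm farther back than shut.
Start: joints at [-0.047, 0.48, 1.596, -0, 1.065, -0.047], TCP at [649.994, 0.021, 231.297] pointing down, gripper open.
Joint ranges: [-2.75, 2.75], [-0.82, 2.05], [0.23, 2.67], [-1.56, 4.7], [0.09, 2.69], [-2.92, 2.92]. Speed limits (rad/s): [1.89, 1.89, 2.39, 3.01, 3.01, 3.01].

INTERFACE

Orientations are given as a rotation vector (axis times angle).
In Python, from rig import * gives the robot as it stands.
- The arm moves only by the shell command python3 -m inch 'ROWS' [FORCE]. ROWS is JSON, a list of rows, each a list of 3 entries, a list of its own where there are three numbers: the opening in per cent of the stroke, from 0 (shut) to 100 (fully open), then the shift along the world's x, y, z in cm, then the turn, a rotation vector about the world's x, y, z in degrees. In form: [[hand, [tx, ty, tz], [wx, wy, wz]], ...]. A call has 1 to 12 rows; each row shifts and turns the pose as measured when the row begins; what a row does not reach is not made up. A row lasts 1/10 s, in which the tool goes at most 50 mm and 8.59 degrees, less where a joint would pass 70% of its speed; a pose out of reach is approached as far as the arm can. A call with a gripper value outside its range is refused whole. The fingers move at their own pace and stop on an object; FORCE is the grip in N (left out, the last holds). Time passes only in rows, so rows that do not move let the fingers close. It gives the time, the measured TCP pose, the force and the opening at its end, in the units of the state.
- get_obs(): the state, without advancing time (a new reading comes with each control period).
- grab_frame(name): name is "scene" or "side" or "wrist"; returns (picture, depth): 480x640x3 uint8, red, green, blue; 480x640 float32, mm along the optical axis (not along the pixel's ray), 0 where there is no reading.
- camera_info(name): a dict with "camera_matrix" (3x3 intrinsics, pixels), "k1" (the pictures are not rectified: a ray, as slopes to the right and down, at radius r is drawn at 1 + k1 r^2 times it, then the intrinsics apply), "T" (4x4, takes a point from camera to world coordinates); the wrist camera has in their place "mount" (4x4, takes a point from camera to tool coordinates, whose origin is the TCP and whose axes are the tool frame's). Camera axes: x right, y up, looking along -z (the intrinsics and any distortion apply to the point x, -y, -z); pixel columns grow to the right and rows downward; lengths in mm; the calibration is good to about 2 mm. A picture is of the moment at which its call begins: read the wrist's pose just before it. camera_info takes no time and is no camera call.
- sign_off(): hands the job in, once; it reports no verdict.
The state is a dict: "clock": time; "q": joint angles; "dq": joint speeds; "tau": joint torques, N m; "ee_pos": TCP position; "eef_rot": TCP orientation; "contact_force": force on the tool from outside, world axes, zero at the start; "torque": the same for the moment, N m; "finger_gap": opening from 0.0 (shut) to 1.0 (fully open).
Only numpy, scipy, OpenCV 4.12 (cv2) and the standard library are available. Lean on these libraries where they do the work, as an engineer would, in place of code of your own. Each camera call takes 0.05 s, during which the arm holds its last target. There are 200 camera calls.

## Working session

There is one attempt and no reset: what is moved stays moved. The work goes in short steps, Python scripts to look and compute and a shell command to move; the robot and the scene stay as the last step left them, time stands still between calls to the robot, and variables do not carry over. Pictures are saved under pics/ and viewed, about 8 in all and at most 12, crops included, and the job is handed in when it is done.

```bash
mkdir -p pics; ls; python3 - <<'E'
from rig import *
import cv2,numpy as np
for n in("scene","side"):
    p,d=grab_frame(n); cv2.imwrite(f"pics/{n}0.png",p[:,:,::-1]); np.save(f"pics/{n}0.npy",d)
    print(n,camera_info(n))
print(get_obs()); print(camera_info("wrist"))
E
```

```text
pics
scene {'camera_matrix': array([[558.36770819,   0.        , 320.12435607],
       [  0.        , 558.36770819, 232.85558517],
       [  0.        ,   0.        ,   1.        ]]), 'k1': 0.011710847351591962, 'T': array([[ 6.52564513e-01, -5.22551818e-01,  5.48725025e-01,
         1.22799702e+03],
       [ 7.57604211e-01,  4.63308144e-01, -4.59762354e-01,
        -5.31634796e+02],
       [-1.39791191e-02,  7.15740987e-01,  6.98225912e-01,
         9.25466484e+02],
       [ 0.00000000e+00,  0.00000000e+00,  0.00000000e+00,
         1.00000000e+00]])}
side {'camera_matrix': array([[479.0882253 ,   0.        , 319.75016719],
       [  0.        , 479.0882253 , 248.13227319],
       [  0.        ,   0.        ,   1.        ]]), 'k1': 0.014351249152510437, 'T': array([[ 9.82242504e-01,  1.13075996e-01, -1.49711329e-01,
         3.85596919e+02],
       [-1.86666347e-01,  6.69176472e-01, -7.19276390e-01,
        -7.01601628e+02],
       [ 1.88504049e-02,  7.34449909e-01,  6.78401056e-01,
         7.73372077e+02],
       [ 0.00000000e+00,  0.00000000e+00,  0.00000000e+00,
         1.00000
[... 530 characters left out ...]
act_force': array([-0.29025693, -0.07470933,  0.32919123]), 'torque': array([0.03402774, 0.05458044, 0.01676806]), 'finger_gap': 1.0014709198676552}
{'camera_matrix': array([[377.98359631,   0.        , 317.8071652 ],
       [  0.        , 377.98359631, 235.20896762],
       [  0.        ,   0.        ,   1.        ]]), 'k1': -0.03820210313073803, 'mount': array([[ 7.13793179e-04,  2.70656375e-01, -9.62675759e-01,
        -1.42571554e+02],
       [ 9.99998604e-01, -1.64730061e-03,  2.78328158e-04,
         1.00918976e+00],
       [-1.51048507e-03, -9.62674614e-01, -2.70657173e-01,
        -6.94310082e+01],
       [ 0.00000000e+00,  0.00000000e+00,  0.00000000e+00,
         1.00000000e+00]])}
```

View pics/scene0.png

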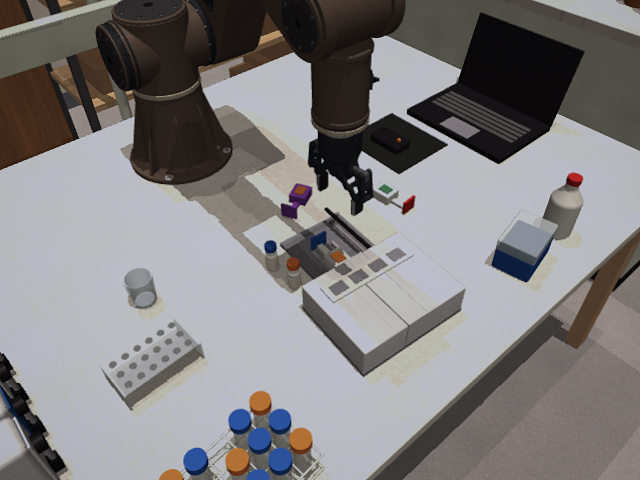

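View pics/side0.png

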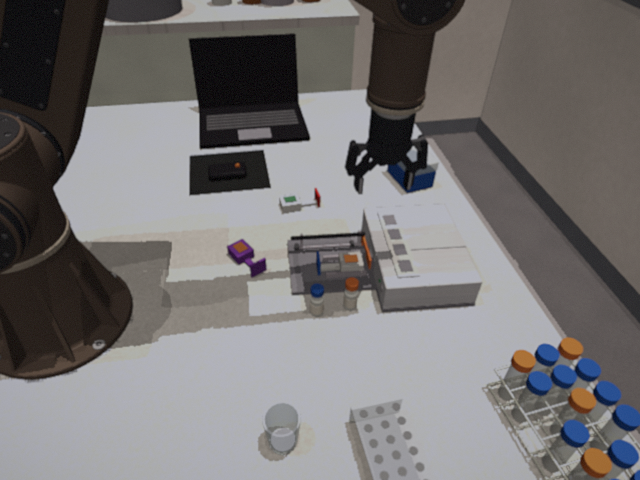

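```bash
cat > h.py <<'E'
from rig import *
import cv2,numpy as np
from scipy.spatial.transform import Rotation as R
def ray(n,uv,T=None):
    c=camera_info(n); K=c["camera_matrix"]; k=np.array([c["k1"],0,0,0,0])
    s=cv2.undistortPoints(np.array([[uv]],float),K,k)[0,0]
    T=c["T"] if T is None else T
    return T[:3,3],T[:3,:3]@np.array([s[0],-s[1],-1])
def atz(n,uv,z,T=None):
    o,d=ray(n,uv,T); return o+d*(z-o[2])/d[2]
def wT(o=None):
    o=o or get_obs(); T=np.eye(4); T[:3,:3]=R.from_rotvec(o["eef_rot"]).as_matrix(); T[:3,3]=o["ee_pos"]
    return T@camera_info("wrist")["mount"]
E
python3 - <<'E'
import cv2,numpy as np
a=cv2.imread("pics/side0.png")[225:315,275:475]; b=cv2.imread("pics/scene0.png")[200:300,260:460]
f=lambda i:cv2.resize(i,None,fx=4,fy=4,interpolation=cv2.INTER_CUBIC)
cv2.imwrite("pics/c1.png",f(a));cv2.imwrite("pics/c2.png",f(b))
E
```

```text
(no output)
```

View pics/c1.png

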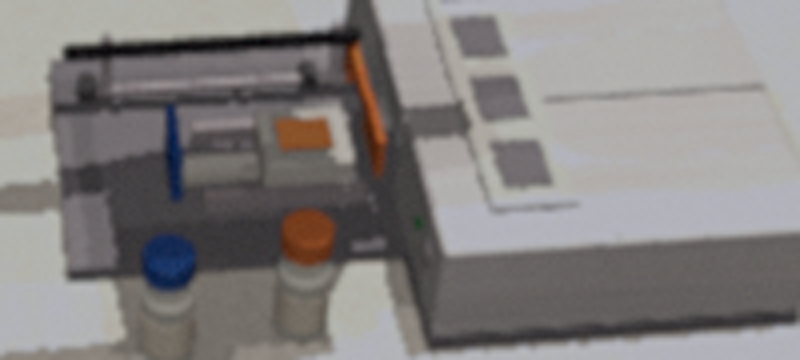

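```bash
python3 - <<'E'
from h import *
np.set_printoptions(precision=1,suppress=True)
f=lambda u,v:(275+u/4,225+v/4)
for nm,p,z in[("bar0",(66,52),52),("bar1",(357,38),52),("deck near rear",(72,275),10),("deck far rear",(52,62),10),("tabtop far",(172,107),46),("tab bottom near",(178,200),10),("house top near front",(438,254),76),("shaft block",(88,78),20),("shaft block2",(308,66),20),("flap top near",(378,172),22)]:
    print(nm,atz("side",f(*p),z))
E
```

```text
bar0 [487.9 107.2  52. ]
bar1 [654.2  91.5  52. ]
deck near rear [471.3 -23.2  10. ]
deck far rear [484.4 146.7  10. ]
tabtop far [540.1  58.6  46. ]
tab bottom near [537.1  21.7  10. ]
house top near front [643.6 -98.8  76. ]
shaft block [501.8 118.3  20. ]
shaft block2 [631.2 107.1  20. ]
flap top near [648.1  12.8  22. ]
```

View pics/c2.png

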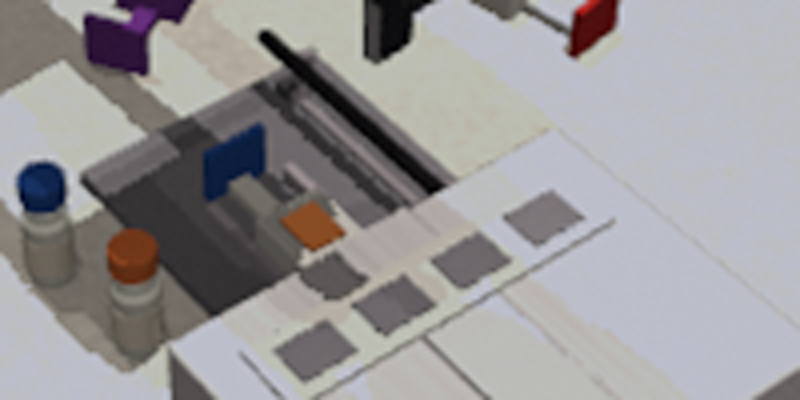

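```bash
python3 -m inch '[[65,[-1.4,0.5,0],[0,0,8.5]],[65,[-1.4,0.5,0],[0,0,8.5]],[65,[-1.4,0.5,0],[0,0,8.5]],[65,[-1.4,0.5,0],[0,0,8.5]],[65,[-1.4,0.5,0],[0,0,8.5]],[65,[-1.4,0.5,0],[0,0,8.5]],[65,[-1.4,0.5,0],[0,0,8.5]],[65,[-1.4,0.5,0],[0,0,8.5]],[65,[-1.4,0.5,0],[0,0,8.5]],[65,[-0.7,0.5,0],[0,0,8.5]],[65,[0,0,0],[0,0,0]]]'; python3 - <<'E'
from h import *
o=get_obs();T=wT(o);p,d=grab_frame("wrist");np.savez("pics/w1.npz",T=T);cv2.imwrite("pics/w1.png",p[:,:,::-1])
print(R.from_rotvec(o["eef_rot"]).as_matrix().round(3),o["ee_pos"])
E
```

```text
clock: 1.2
ee_pos: [508.7, 51.4, 227.0]
eef_rot: [0.047, 1.576, -0.054]
contact_force: [0.7, -0.6, 0.4]
finger_gap: 0.651
[[-0.006  0.065  0.998]
 [-0.004  0.998 -0.065]
 [-1.    -0.004 -0.005]] [508.68992247  51.41833206 226.99971212]
```

View pics/w1.png

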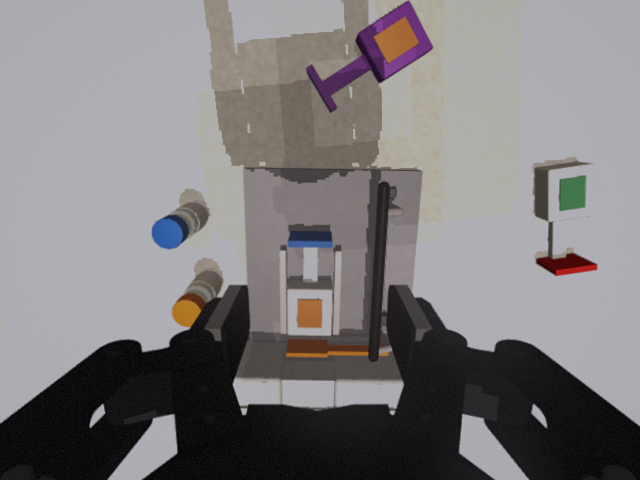

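```bash
python3 - <<'E'
from h import *
np.set_printoptions(precision=1,suppress=True)
T=np.load("pics/w1.npz")["T"]
for nm,p,z in[("bar0",(384,185),52),("bar1",(374,357),52),("deckL",(246,169),10),("deckR",(421,170),10),("tabL rear bottom?",(289,233),46),("tabR",(333,233),46),("tabLtop2",(289,245),46),("tabR2",(333,245),46),("railL rear",(284,248),22),("railR rear",(338,248),22),("bodyTL",(288,290),36),("bodyTR",(332,290),36),("noseL",(288,333),36),("noseR",(332,333),36),("flap L",(287,341),48),("tipL inner",(247,290),231),("tipR",(390,290),231)]:
    print(nm,atz("wrist",p,z,T))
print(T[:3,3])
E
python3 - <<'E'
import cv2
a=cv2.imread("pics/w1.png")[150:380,230:430]
cv2.imwrite("pics/c3.png",cv2.resize(a,None,fx=2.6,fy=2.6,interpolation=cv2.INTER_CUBIC))
E
```

```text
bar0 [488.7 108.7  52. ]
bar1 [653.5  96.6  52. ]
deckL [471.6 -14.3  10. ]
deckR [482.8 150.7  10. ]
tabL rear bottom? [527.1  24.8  46. ]
tabR [529.5  63.8  46. ]
tabLtop2 [538.2  23.9  46. ]
tabR2 [540.6  63.2  46. ]
railL rear [548.   16.3  22. ]
railR rear [551.2  68.3  22. ]
bodyTL [585.8  18.1  36. ]
bodyTR [588.4  60.1  36. ]
noseL [631.7  14.2  36. ]
noseR [634.3  57.6  36. ]
flap L [633.4  14.1  48. ]
tipL inner [501.   24.8 231. ]
tipR [504.5  81.5 231. ]
[442.3  57.5 369.9]
```

View pics/c3.png

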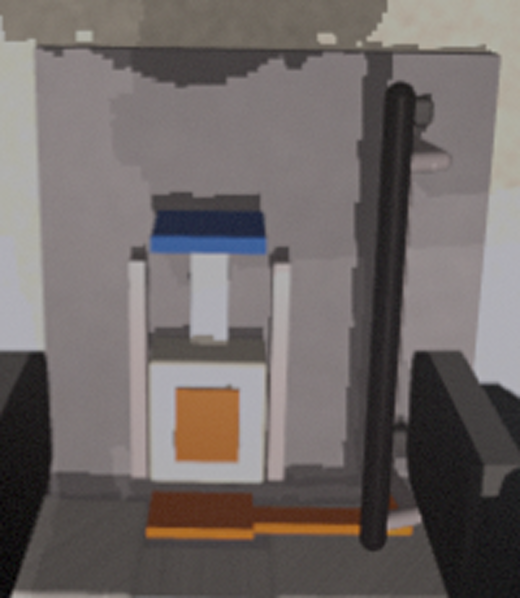

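```bash
python3 -m inch '[[65,[0,0,-4],[0,0,0]],[65,[0,0,-4],[0,0,0]],[65,[0,0,-4],[0,0,0]],[65,[0,0,-3],[0,0,-0.3]],[65,[0,0,-1.5],[0,0,-0.3]],[65,[0,0,0],[0,0,0]]]'; python3 - <<'E'
from h import *
p,d=grab_frame("wrist");q,_=grab_frame("side")
b=cv2.resize(q[200:310,270:420],(600,440),interpolation=cv2.INTER_CUBIC)
a=cv2.resize(p,(600,450))[290-290:]
cv2.imwrite("pics/w2.png",np.vstack([cv2.resize(p,(373,280)),cv2.resize(b,(373,274))])[:,:,::-1])
E
```

```text
clock: 1.85
ee_pos: [514.1, 49.8, 57.2]
eef_rot: [0.085, 1.567, -0.091]
contact_force: [0.1, -0.6, 0.3]
finger_gap: 0.649
```

View pics/w2.png

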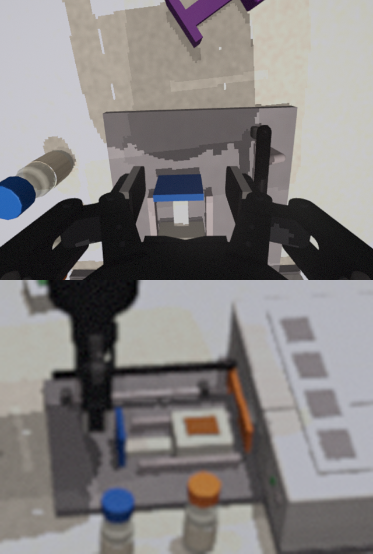

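```bash
python3 -m inch '[[65,[-0.4,0,-1.5],[0,0,1]],[65,[-0.2,0,-1.2],[0,0,1]],[65,[0,0,-0.5],[0,0,0]],[65,[0,0,0],[0,0,0]]]'; python3 - <<'E'
from h import *
o=get_obs();M=R.from_rotvec(o["eef_rot"]).as_matrix();print(M.round(3),o["ee_pos"],o["contact_force"])
E
```

```text
clock: 2.35
ee_pos: [513.1, 49.7, 29.9]
eef_rot: [0.059, 1.558, -0.064]
contact_force: [1.6, -1.0, -1.3]
finger_gap: 0.651
[[ 0.012  0.079  0.997]
 [-0.004  0.997 -0.079]
 [-1.    -0.003  0.012]] [513.09779982  49.73112893  29.93915557] [ 1.62781733 -1.03393918 -1.27781314]
```

```bash
python3 -m inch '[[65,[-0.1,0.5,-0.2],[0,0,0]],[65,[-0.1,0.5,-0.2],[0,0,0]],[65,[0,0.5,0],[0,0,0]],[65,[0,0.5,0],[0,0,0]],[65,[0,0,0],[0,0,0]]]'; python3 - <<'E'
from h import *
p,d=grab_frame("wrist");q,_=grab_frame("side")
b=cv2.resize(q[200:310,270:420],(373,274),interpolation=cv2.INTER_CUBIC)
cv2.imwrite("pics/w3.png",np.hstack([cv2.resize(p,(373,280))[:274],b])[:,:,::-1])
E
```

```text
clock: 2.85
ee_pos: [512.6, 71.6, 27.6]
eef_rot: [0.06, 1.555, -0.065]
contact_force: [1.0, -2.2, 0.0]
finger_gap: 0.649
```

View pics/w3.png

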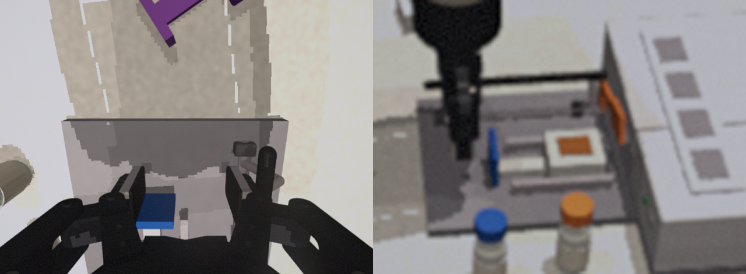

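```bash
python3 -m inch '[[65,[0,0.5,0],[0,0,0]],[65,[0,0.4,0],[0,0,0]],[65,[0,0,0],[0,0,0]],[65,[0,0,0],[0,0,0]]]'; python3 - <<'E'
from h import *
p,d=grab_frame("wrist");q,_=grab_frame("side")
b=cv2.resize(q[200:310,270:420],(373,274),interpolation=cv2.INTER_CUBIC)
cv2.imwrite("pics/w4.png",np.hstack([cv2.resize(p,(373,280))[:274],b])[:,:,::-1])
print(get_obs()["contact_force"])
for u,v in[(291.7,233.7),(291.7,232),(291.7,230)]: print(atz("side",(u,v),52))
E
```

```text
clock: 3.35
ee_pos: [513.0, 80.6, 27.4]
eef_rot: [0.061, 1.554, -0.066]
contact_force: [0.3, -3.1, -1.0]
finger_gap: 0.651
[ 0.77878692 -3.10425792 -0.37495925]
[490.51564015 121.80247317  52.        ]
[491.37541205 127.69521234  52.        ]
[492.39572914 134.68809531  52.        ]
```

View pics/w4.png

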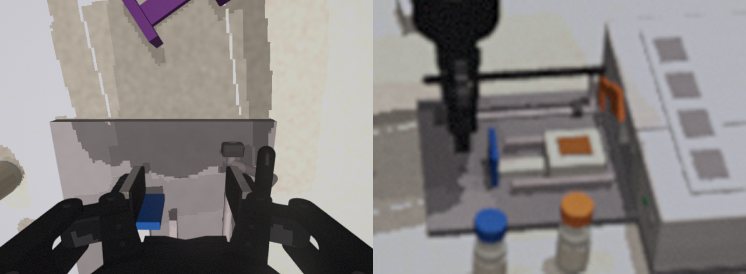

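```bash
python3 -m inch '[[65,[0.7,-0.05,0],[0,0,0]],[65,[0.7,-0.05,0],[0,0,0]],[65,[0.7,-0.05,0],[0,0,0]],[65,[0.7,-0.05,0],[0,0,0]],[65,[0.7,-0.05,0],[0,0,0]],[65,[0,0,0],[0,0,0]]]'; python3 - <<'E'
from h import *
p,d=grab_frame("wrist");q,_=grab_frame("side")
b=cv2.resize(q[200:310,270:420],(373,274),interpolation=cv2.INTER_CUBIC)
cv2.imwrite("pics/w5.png",np.hstack([cv2.resize(p,(373,280))[:274],b])[:,:,::-1])
print(get_obs()["contact_force"])
E
```

```text
clock: 4.05
ee_pos: [548.3, 77.1, 26.8]
eef_rot: [0.061, 1.56, -0.067]
contact_force: [1.8, -3.3, 0.9]
finger_gap: 0.652
[ 2.31349384 -3.0790304  -0.99661091]
```

View pics/w5.png

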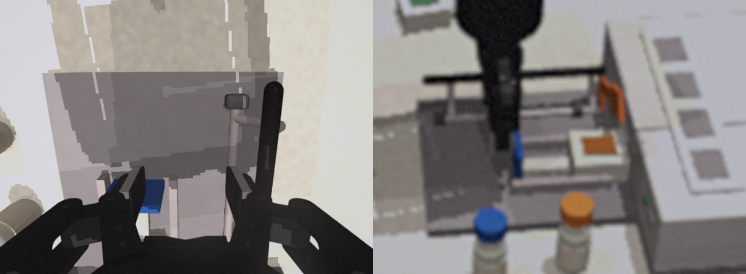

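```bash
python3 -m inch '[[65,[0.6,-0.03,0],[0,0,0]],[65,[0.6,-0.03,0],[0,0,0]],[65,[0.6,-0.03,0],[0,0,0]],[65,[0.6,-0.03,0],[0,0,0]],[65,[0.6,-0.04,0],[0,0,0]],[65,[0.6,-0.04,0],[0,0,0]]]'
```

```text
clock: 4.75
ee_pos: [577.7, 74.9, 25.7]
eef_rot: [0.059, 1.573, -0.067]
contact_force: [-4.3, -3.1, 1.1]
finger_gap: 0.646
```

```bash
python3 -m inch '[[65,[0.3,0,0],[0,0,0]]]'; python3 -m inch '[[65,[0.5,-0.04,0],[0,0,0]],[65,[0.5,-0.04,0],[0,0,0]]]';python3 - <<'E'
from h import *
p,d=grab_frame("wrist");q,_=grab_frame("side")
b=cv2.resize(q[200:310,270:420],(426,312),interpolation=cv2.INTER_CUBIC)
cv2.imwrite("pics/w6.png",np.hstack([cv2.resize(p,(373,280)),b[:280]])[:,:,::-1])
print(get_obs()["contact_force"])
E
```

```text
clock: 4.85
ee_pos: [580.4, 74.8, 25.5]
eef_rot: [0.059, 1.574, -0.068]
contact_force: [-4.3, -2.8, 2.7]
finger_gap: 0.652
clock: 5.05
ee_pos: [588.7, 74.0, 25.2]
eef_rot: [0.059, 1.578, -0.068]
contact_force: [-4.2, -3.7, 3.0]
finger_gap: 0.652
[-0.77228487 -2.80349999  0.72494926]
```

View pics/w6.png

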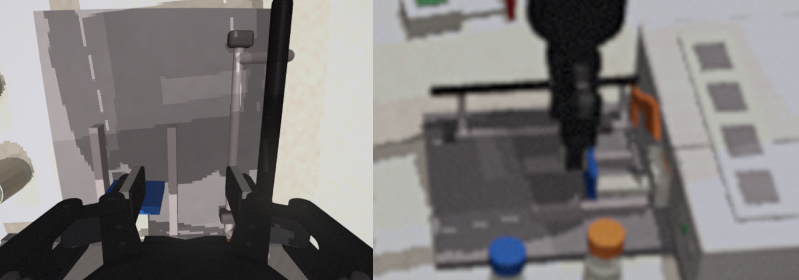

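```bash
python3 -m inch '[[65,[0.4,-0.03,0.1],[0,0,0]],[65,[0.4,-0.03,0.1],[0,0,0]]]'; python3 -m inch '[[65,[0.3,0,0],[0,0,0]]]'; python3 -m inch '[[65,[0.3,0,0],[0,0,0]]]'; python3 -m inch '[[65,[0.2,0,0],[0,0,0]]]'
```

```text
clock: 5.35
ee_pos: [596.5, 73.3, 26.9]
eef_rot: [0.059, 1.578, -0.068]
contact_force: [-3.6, -2.1, -0.3]
finger_gap: 0.652
clock: 5.45
ee_pos: [599.7, 73.3, 27.1]
eef_rot: [0.058, 1.578, -0.068]
contact_force: [-3.3, -1.8, -0.4]
finger_gap: 0.648
clock: 5.55
ee_pos: [600.3, 73.1, 26.5]
eef_rot: [0.059, 1.583, -0.069]
contact_force: [-23.4, -3.4, 3.4]
finger_gap: 0.653
clock: 5.65
ee_pos: [600.0, 73.0, 26.0]
eef_rot: [0.059, 1.588, -0.069]
contact_force: [-11.4, -2.4, 4.4]
finger_gap: 0.653
```

```bash
python3 -m inch '[[65,[-0.4,0,0.2],[0,0,0]],[65,[-0.6,0.05,0.2],[0,0,0]],[65,[-0.6,0,0],[0,0,0]],[65,[0,-0.7,0],[0,0,0]],[65,[0,-0.7,0],[0,0,0]],[65,[0,-0.7,0],[0,0,0]],[65,[0,-0.7,0],[0,0,0]],[65,[0,-0.4,0],[0,0,0]],[65,[0,0,0],[0,0,0]]]'; python3 - <<'E'
from h import *
q,_=grab_frame("side")
b=cv2.resize(q[200:310,270:420],(600,440),interpolation=cv2.INTER_CUBIC)
cv2.imwrite("pics/w7.png",b[:,:,::-1])
E
```

```text
clock: 6.55
ee_pos: [585.9, 38.7, 31.2]
eef_rot: [0.06, 1.583, -0.069]
contact_force: [0.8, 0.7, -0.9]
finger_gap: 0.653
```

View pics/w7.png

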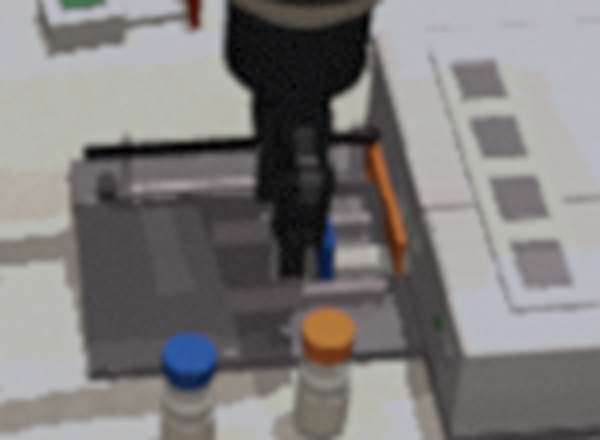

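```bash
python3 -m inch '[[65,[-0.3,0,2],[0,0,0]],[65,[-0.5,0,4],[0,0,0]],[65,[-0.5,0,4],[0,0,0]],[65,[-2,0,4],[0,0,0]],[65,[-3,0,4],[0,0,0]],[65,[-3,0,2],[0,0,0]],[65,[-2,0,0],[0,0,0]],[65,[0,0,0],[0,0,0]]]'; python3 - <<'E'
from h import *
o=get_obs();T=wT(o);np.savez("pics/w8.npz",T=T);p,d=grab_frame("wrist")
cv2.imwrite("pics/w8.png",cv2.resize(p,None,fx=1.25,fy=1.25)[:,:,::-1])
E
```

```text
clock: 7.4
ee_pos: [468.4, 40.4, 237.2]
eef_rot: [0.06, 1.582, -0.068]
contact_force: [-0.5, -0.3, 0.7]
finger_gap: 0.649
```

```bash
python3 - <<'E'
from h import *
p,d=grab_frame("wrist");T=wT();h=cv2.cvtColor(p,cv2.COLOR_RGB2HSV)
def rng(lo,hi,z,lab):
    m=cv2.inRange(h,lo,hi); n,l,s,c=cv2.connectedComponentsWithStats(m)
    for i in range(1,n):
        if s[i,4]>60:
            x,y,w,k=s[i,:4]; dd=d[y:y+k,x:x+w][l[y:y+k,x:x+w]==i]
            print(lab,s[i],atz("wrist",(x,y),z,T).round(1),atz("wrist",(x+w,y+k),z,T).round(1))
rng((100,120,50),(125,255,255),46,"blue"); rng((5,150,80),(18,255,255),48,"orange")
E
```

```text
blue [179 258  30  32 704] [506.3 -93.1  46. ] [540.4 -69.9  46. ]
blue [306 330  40  22 590] [589.7  19.1  46. ] [617.3  56.9  46. ]
orange [385  69  41  41 899] [357.6 104.7  48. ] [392.4 137.8  48. ]
orange [304 367  78  18 932] [630.   13.6  48. ] [657.4  91.4  48. ]
```

```bash
python3 -c "
from rig import *
print(sign_off())"
```

```text
the job is handed in; nothing more can be done
None
```

The carrier is loaded and the flap is shut behind it; I handed the job in at about 7.5 s of the 38 s allowed, and no verdict was reported. One finger's back pushed the bar to about +20 mm, which I estimate swung the flap to about 0.55 rad. The other finger pushed the blue tab along the guide until the force rose to 23 N at the stop. I then backed off, eased the bar back and lifted clear.

**Last checks:**
- **Carrier:** the tab's front edge measured at world x ≈ 617 mm. Fully home it should be about 616 mm, given calibration good to about 2 mm. The tool stopped at x 600 mm; I had predicted 599.
- **Flap:** it looked shut in the side picture. The wrist-camera measurement afterwards fits that too.
- **Robot:** the contact force reads about zero and the arm is clear of everything.
- **Not seen:** the picture limit was reached, so I never viewed the final wrist picture and checked the end state by colour measurement only. That measurement did not identify the orange vial. In the last side picture, taken before lifting, both vials looked undisturbed.

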